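# Take the parts pail off the safety hook and stand it in its holder

### The arm

A 6-joint arm with a two-finger parallel gripper is mounted at the origin on the work surface. World frame = base frame: x ahead of the robot, y to its left, z up, the work surface at z = 0. Lengths are in m, angles in rad, forces in N, time in s.
With the tool pointing down it reaches from about 0.25 to 0.725 m from the base axis. Payload 4 kg.
Tool frame: the origin (TCP) lies on the centre line of the jaws, within the pads' length; the fingertips stand 25 mm ahead of it and the grasp point (between the pads) lies 6 mm ahead of it; z points along the fingers, x is the direction in which the jaws open and shut, and the axes are right-handed (so a half turn about z gives the same grasp; the last joint's range is limited). The gripper opens to 85 mm and grips with 20 to 120 N. Pads are 22 mm wide; open, the fingers measure 114 mm over their backs; the gripper's body (76 mm by 85 mm) begins 54 mm behind the grasp point. The pads swing forward as they close: fully open they stand 13 mm farther back than shut.
Start: joints at [-1.345, 0.241, 0.005, 1.335, 0, 1.571], TCP at [0.112, -0.487, 0.256] pointing down, gripper open.
Joint ranges: [-2.72, 2.72], [-1.05, 1.87], [-1.09, 1.28], [-1.99, 2.15], [-1.42, 1.44], [-3.14, 3.14]. Speed limits (rad/s): [2.79, 2.79, 3.14, 3.14, 3.14, 3.14].

### API

Orientations are given as a unit quaternion [x, y, z, w].
In Python, from workcell import bot, imaging, order gives the robot as it stands.
- The arm moves only by the tool carry_out, never from a script. Its argument "moves" is a list of rows, each a list of 5 numbers: the shift along the tool's x, y, z scaled (see below), then the turn about the tool's z scaled (see below), then the opening, from -1 (shut) to 1 (fully open). In form: [[tx, ty, tz, roll, hand], ...]. A call has 1 to 20 rows; each row is the pose to reach, as a shift and turn from the pose commanded when the call began, along the tool's axes at that moment; what a row does not reach only later rows make up. The controller multiplies each number of a shift by 0.1 m and each number of a turn by 90 degrees. A row lasts 1/10 s, in which the tool goes at most 50 mm and 8.59 degrees, less where a joint would pass 70% of its speed; a pose out of reach is approached as far as the arm can. A call with a number of a shift or a turn outside -1 to 1 is refused whole. A call with a gripper value outside its range is refused whole. The fingers move at their own pace and stop on an object; the grip force is fixed at half the most. Time passes only in rows, so rows that repeat a pose let the fingers close. It gives the time, the measured TCP pose, the force and the opening at its end, in the units of the state.
- bot.get_obs(): the state, without advancing time (a new reading comes with each control period).
- imaging.camera(name): name is "scene" or "top" or "wrist"; returns the picture (384x512x3 uint8, red, green, blue); there is no depth.
- imaging.camera_model(name): a dict with "fovy" (degrees; the focal length in pixels is half the picture's height over the tangent of half this angle, whatever the lens; pixels are square), "cx", "cy" (the principal point, pixels), "dist" ([k1, k2, p1, p2, k3] as OpenCV has them; the pictures are not rectified), "eye" and "rotation" of the camera in the world. Camera axes: x right, y up, looking along -z (the intrinsics and any distortion apply to the point x, -y, -z); pixel columns grow to the right and rows downward; lengths in m; the calibration is good to about 2 mm. A picture is of the moment at which its call begins: read the wrist's pose just before it. camera_model takes no time and is no camera call; for the wrist camera it gives the pose at the moment of the call.
- order.job_done(): hands the job in, once; it reports no verdict.
The state is a dict: "clock": time; "joint_pos": joint angles; "joint_vel": joint speeds; "tau": joint torques, N m; "eef_pos": TCP position; "tool_rot": TCP orientation; "ft_force": force on the tool from outside, world axes, zero at the start; "ft_torque": the same for the moment, N m; "grip_width": finger opening in m.
Only numpy, scipy, OpenCV 4.12 (cv2) and the standard library are available. Lean on these libraries where they do the work, as an engineer would, in place of code of your own. Each camera call takes 0.05 s, during which the arm holds its last target.

### The job

Take the little metal pail off the hook stand: push its bail back against the hook's sprung keeper, using the pail itself and not the gripper, until the bail is clear of the hook's nose, then lift it up and off the hook. Keep the pail upright, lower it gently (do not drop it) fully home into the round recess of the wooden block and let go, leaving the bottle, mug, pliers and spray bottle where they are.

Things in the scene. Friction and masses are not known exactly. Their poses are not given: they have to be found in the camera images.
- bail_bar (a point): Centre of the top bar of the bail of the loose metal pail (z up, y along the bar). The rigid square bail: bar 46 mm long, 12 x 12 mm thick; flat straps 12 mm wide (x), flush with the bar's ends, outer faces 46 mm apart, go straight down to the rim; window under the bar 60 mm high, 34 mm wide. Grip it from above across the 46 mm, a finger each side, the hook between them.
- pail_foot (a point): Centre of the underside of the pail, pail's axes, 121 mm below bail_bar. The pail weighs 0.15 to 0.31 kg; open round body 55 mm high, 54 mm across at the foot and 64 mm at the rim.
- hang_point (a point): Top face of the hook's arm where the bail bar rests across it (bar centre 6 mm above, within 2 mm in x), 145 mm above the table. Axes of the fixed stand: z up, x along the arm from open tip to post; the hook points to -x, roughly at the robot. Arm 14 mm wide, 12 mm thick, from x = -19 mm to the post; its tip turns up at x = -19 to -11 mm and back over the bar as a nose.
- nose (a point): Rear end of the hook's nose, x = +2 mm, 21 mm above hang_point; nose 17 to 25 mm above the arm, so the bar cannot rise straight. Push the bar to +x (centre at 10 to 24 mm from hang_point), raise it so that its underside is 27 to 45 mm over the arm (higher, the pail's rim meets the arm), then draw it out in -x. The pail's body is clear of the tip when the bar is past x = -55 mm.
- post_foot (a point): Foot of the stand's dark steel post, 92 mm in +x of hang_point (stand's axes). Post 24 mm (x) by 30 mm, up to 12 mm above the arm; base plate 170 x 100 x 10 mm under it and under the pail, reaching 50 mm in -x of hang_point.
- keeper (a joint): Slide of the hook's sprung keeper, m: 0 shut, up to 0.022 pushed back to the post (+x of hang_point). A steel plate 20 mm wide, 1 to 29 mm above the arm; its front face is at x = 9 mm when shut, just behind the bar. Its plunger rod runs into a dark spring tube 23 mm high over the arm. The spring takes 3.6 N to start, 6.2 N at the end; it shuts by itself.
- round_seat (a point): Centre of the floor of the round recess in the fixed wooden block (z up). Recess 63 mm across, 10 mm deep: the pail's foot fits with about 3 mm to spare all round. Floor 14 mm, block top 24 mm above the table. Block 100 mm (x) by 170 mm (y); a 41 mm square recess, too small for the pail, lies 85 mm from here in -y.
- bottle: Bystander: pale glass bottle with a blue cap, 66 mm across, 190 mm high; origin at the centre of its underside.
- mug: Bystander: white mug, 76 mm across, 85 mm high, with a handle at its +y; origin at the centre of its underside.
- pliers: Bystander: pliers with red grips lying flat, about 155 mm long and 12 mm high, jaws to +x; origin at the joint, on the table.
- sprayer: Bystander: white spray bottle, 68 mm across, 196 mm high; origin at the centre of its underside.
Not all that is in view belongs to the job. What is shaped like the part that bears bail_bar but purple is not meant.

How it is judged:
On the way, in this order (a step that is already met when the one before it is completed fails the run):
1. the pail's bail holds the keeper pushed back by more than 5 mm (value of joint keeper above 0.005 m and contact force between pail and keeper above 0.5 N), for 0.1 s.
2. the pail is off the hook: its bail is out beyond the hook's tip ((x of bail_bar in the frame of hang_point below -0.03 m or distance between bail_bar and hang_point above 0.12 m)), for 0.1 s.
At the end, for the whole second after the job is handed in: The pail stands at rest and released in the round recess: its foot within 6 mm of the recess's centre, less than 3 mm above the recess's floor, upright within 0.08 rad (horizontal distance between pail_foot and round_seat below 0.006 m and z of pail_foot in the frame of round_seat below 0.003 m and angle between pail_foot's own z axis and vertical below 0.08 rad and linear speed of pail below 0.02 m/s); the robot touches nothing.
It fails at once if the gripper or arm pushes the keeper (over 1 N) (contact force between any of the fingers, the arm and keeper above 1 N).
It fails at once if the pail leans over by more than 0.6 rad (angle between pail_foot's own z axis and vertical above 0.6 rad).
It fails at once if the pail is dropped (faster than 0.5 m/s while not held) (linear speed of pail above 0.5 m/s and contact force between the fingers and pail below 0.1 N).
It fails at once if a bystander is moved by more than 30 mm (distance of any of bottle, mug, pliers, sprayer from where it was at the start of the episode above 0.03 m).
It also fails if it takes over 48 s, if anything falls off the work surface, if the arm or the gripper's body presses on something with over 40 N, if the wrist force passes 120 N, or if a joint passes its speed limit or range.

## Working session

There is one attempt and no reset: what is moved stays moved. The work goes in short steps, Python scripts to look and compute and a tool call to move; the robot and the scene stay as the last step left them, time stands still between calls to the robot, and variables do not carry over. Pictures are saved under pics/ and viewed, and the job is handed in when it is done.

Besides the shell and the picture viewer there is one more tool, called in YAML: its name, and indented under it one key for each argument. carry_out: Moves the arm, as the interface text tells. Its arguments: {"type":"object","properties":{"moves":{"type":"array","items":{"type":"array","items":{"type":"number","minimum":-1,"maximum":1}}}},"required":["moves"]}

```bash
mkdir -p pics; cat > h.py <<'E'
import numpy as np, cv2
from workcell import bot, imaging, order
def K(m):
    f=192/np.tan(np.radians(m['fovy'])/2); return np.array([[f,0,m['cx']],[0,f,m['cy']],[0,0,1.]])
def ray(m,p):
    u=cv2.undistortPoints(np.array([[p]],float),K(m),np.array(m['dist'],float))[0,0]
    d=np.array(m['rotation']).reshape(3,3)@np.array([u[0],-u[1],-1.]); return np.array(m['eye']),d/np.linalg.norm(d)
def onz(m,p,z):
    e,d=ray(m,p); return e+d*(z-e[2])/d[2]
def proj(m,P):
    c=np.array(m['rotation']).reshape(3,3).T@(np.array(P,float)-np.array(m['eye'])); c=np.array([c[0],-c[1],-c[2]])
    return cv2.projectPoints(c.reshape(1,1,3),np.zeros(3),np.zeros(3),K(m),np.array(m['dist'],float))[0].ravel()
def tri(m1,p1,m2,p2):
    a,d=ray(m1,p1);b,e=ray(m2,p2)
    s=np.linalg.lstsq(np.c_[d,-e],b-a,rcond=None)[0]; x=a+d*s[0];y=b+e*s[1]; return (x+y)/2,np.linalg.norm(x-y)
def save(n,img): cv2.imwrite('pics/'+n+'.png',img[:,:,::-1])
E
python3 - <<'E'
from h import *
for n in ['scene','top','wrist']:
    i=imaging.camera(n); save(n+'0',i); m=imaging.camera_model(n); print(n,m)
    np.save(n+'0.npy',i)
print(bot.get_obs())
E
```

```text
scene {'fovy': 52.05594367315162, 'cx': 261.52755240492945, 'cy': 184.4682937222314, 'dist': array([0.02922408, 0.        , 0.        , 0.        , 0.        ]), 'eye': array([1.08209682, 0.71158826, 1.16180372]), 'rotation': array([0.09724889, 0.32241857, 0.90174562, 0.2710051 ])}
top {'fovy': 54.0221300003298, 'cx': 253.46171115789664, 'cy': 186.12264027830886, 'dist': array([0.00204032, 0.        , 0.        , 0.        , 0.        ]), 'eye': array([ 0.43539563, -0.00583669,  1.34124628]), 'rotation': array([-0.04132413,  0.03832067,  0.71441348, -0.69745052])}
wrist {'fovy': 61.16521072417924, 'cx': 259.6056728954011, 'cy': 194.5898857731819, 'dist': array([-0.07247895,  0.        ,  0.        ,  0.        ,  0.        ]), 'eye': array([ 0.19381156, -0.46874704,  0.3737625 ]), 'rotation': array([-0.12782525,  0.10309311, -0.61418032,  0.77189057])}
{'clock': 0.15, 'joint_pos': array([-1.34502016e+00,  2.41280889e-01,  4.01749507e-03,  1.33517388e+00,
       -1.20145476e-05,  1.57077823e+00]), 'joint_vel': array([-0.00040952, -0.00275946,  0.00559257,  0.00143041, -0.00016961,
        0.00017256]), 'tau': array([-1.63641230e-04, -3.72635257e+01,  2.52638680e+01,  1.23687799e-02,
        8.36091260e-06,  5.16411234e-06]), 'eef_pos': array([ 0.11183059, -0.48688615,  0.25559077]), 'tool_rot': array([ 7.82265850e-01, -6.22944193e-01, -6.45560473e-04, -5.06420838e-04]), 'ft_force': array([ 0.05987879,  0.40063373, -0.66380827]), 'ft_torque': array([-0.02555922, -0.01569366,  0.01578756]), 'grip_width': 0.08536638402757214}
```

Rotations are quaternions; I'll fix the helper.

```bash
sed -i "s/np.array(m\['rotation'\]).reshape(3,3)/Rot.from_quat(m['rotation']).as_matrix()/; 1a from scipy.spatial.transform import Rotation as Rot" h.py; python3 - <<'E'
from h import *
i=np.load('top0.npy'); save('top0b',cv2.resize(i,(800,600),interpolation=cv2.INTER_CUBIC))
i=np.load('scene0.npy'); save('scene0b',cv2.resize(i,(800,600),interpolation=cv2.INTER_CUBIC))
m=imaging.camera_model('top'); print(proj(m,[0,0,0]),proj(m,[.5,0,0]))
E
```

```text
[256.98031779 357.35823473] [253.49904806 210.49663801]
```

View pics/top0b.png

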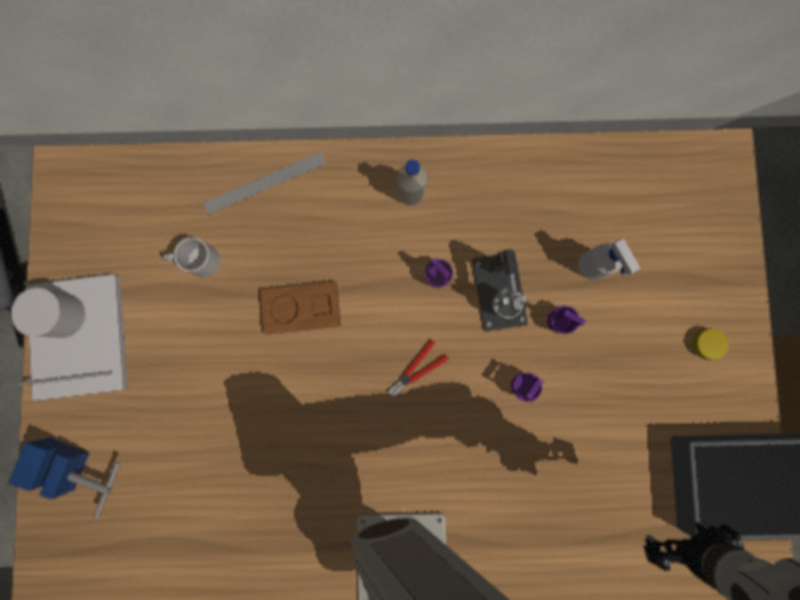

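View pics/scene0b.png

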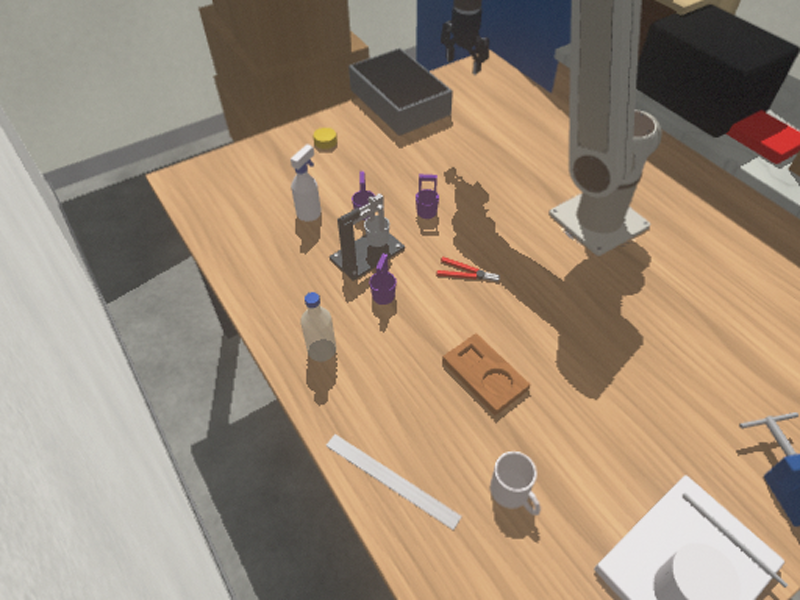

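Candidates, in 800x600 top view: the metal pail on the stand at (508,303), and purple pails at (438,272), (565,320) and (527,386). The purple ones are ruled out, so I choose the metal one. Next is a close crop.

```bash
python3 - <<'E'
from h import *
t=np.load('top0.npy'); s=np.load('scene0.npy')
save('ctop',cv2.resize(t[145:265,245:405],(800,600),interpolation=cv2.INTER_CUBIC))
save('cscene',cv2.resize(s[105:210,200:340],(800,600),interpolation=cv2.INTER_CUBIC))
save('cblk',cv2.resize(t[170:225,155:230],(800,587),interpolation=cv2.INTER_CUBIC))
E
```

```text
(no output)
```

View pics/ctop.png

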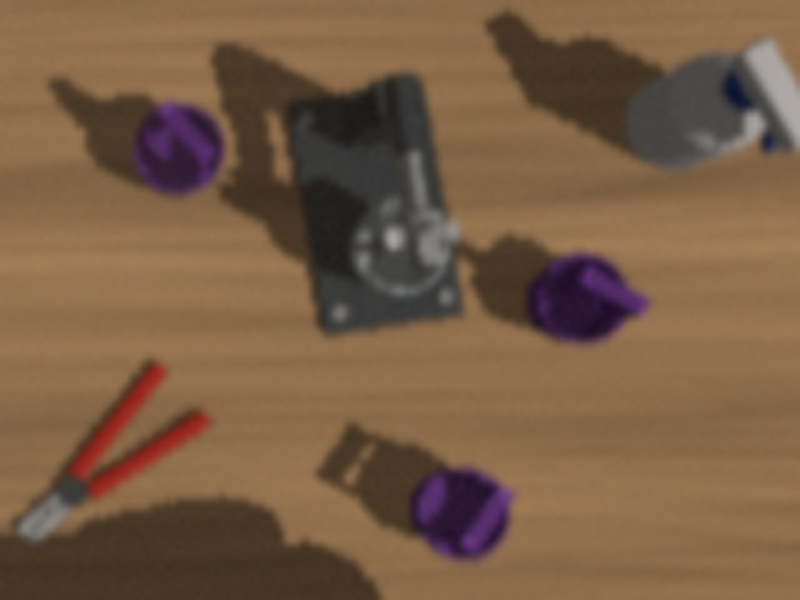

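View pics/cscene.png

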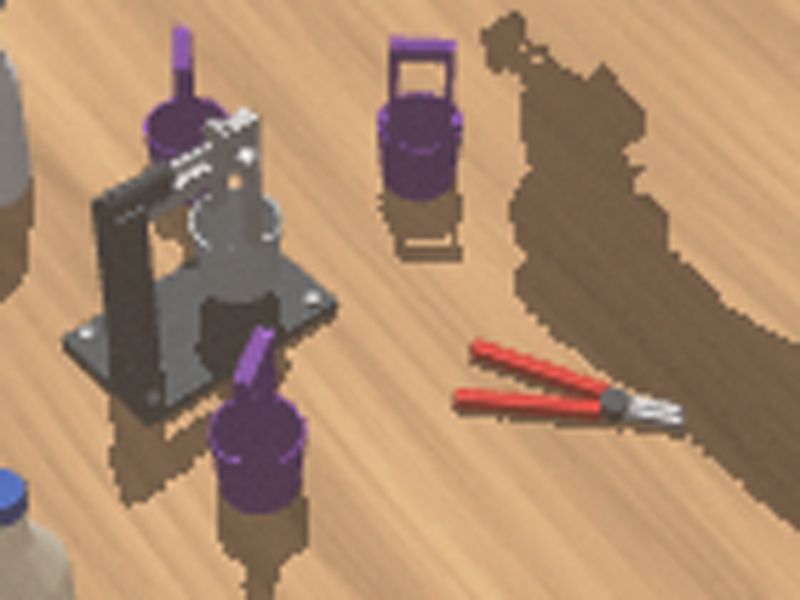

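View pics/cblk.png

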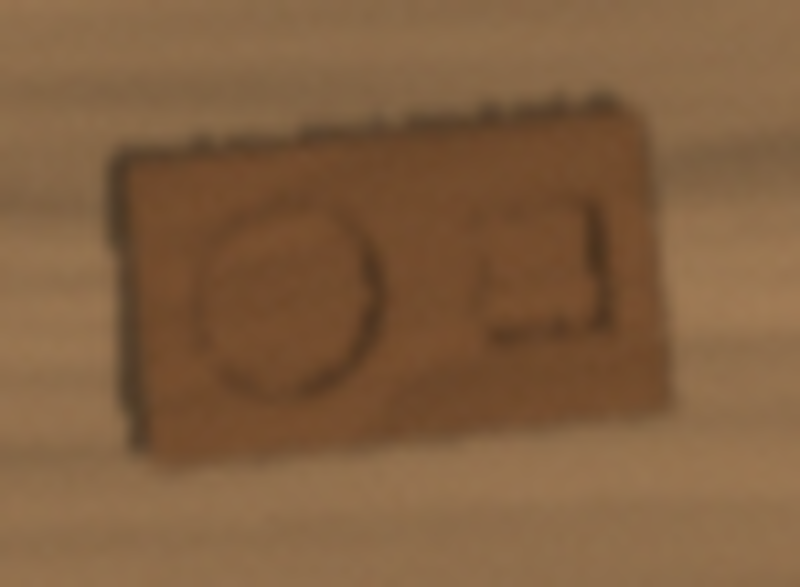

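The crop confirms it: the bare metal pail hangs by its bail on the dark stand. Now I'll measure the stand and block in the top view.

```bash
python3 - <<'E'
from h import *
m=imaging.camera_model('top')
P=lambda c,s,o,z:onz(m,((c[0]+.5)/s+o[0]-.5,(c[1]+.5)/s+o[1]-.5),z)
o=(245,145)
BL=P((325,333),5,o,.01);BR=P((463,311),5,o,.01);TL=P((289,103),5,o,.01)
print('plate',BL,BR,TL, np.linalg.norm(BL-BR),np.linalg.norm(BL-TL))
ux=(TL-BL)[:2];ux/=np.linalg.norm(ux);uy=(BL-BR)[:2];uy/=np.linalg.norm(uy)
print('x dir angle',np.degrees(np.arctan2(ux[1],ux[0])),'from y',np.degrees(np.arctan2(-uy[0],uy[1])))
hp=(BL+BR)[:2]/2+ux*.05; print('hang',hp)
nose=P((440,240),5,o,.17);print('nose-ish',nose)
o=(155,170);s=800/75
C=[P(c,s,o,.024) for c in [(118,152),(640,112),(668,408),(150,462)]]
for c in C: print(c)
print('sides',[np.linalg.norm(C[i]-C[(i+1)%4]) for i in range(4)],'ang', [np.degrees(np.arctan2(*(C[i]-C[(i+1)%4])[1::-1])) for i in range(4)])
cc=sum(C)/4; print('centre',cc)
print('circle c',P((290,300),s,o,.024),'sq',P((543,268),s,o,.024))
E
```

```text
plate [ 0.49229893 -0.19782132  0.01      ] [ 0.50547561 -0.2957701   0.01      ] [ 0.65714802 -0.17874606  0.01      ] 0.09883110753877174 0.16594905856636719
x dir angle 6.600539010044068 from y 7.661791257607232
hang [ 0.54855585 -0.24104839]
nose-ish [ 0.54166215 -0.2487554   0.17      ]
[0.6003245 0.3075143 0.024    ]
[0.60944019 0.13473989 0.024     ]
[0.51132749 0.12673636 0.024     ]
[0.49771947 0.29675667 0.024     ]
sides [np.float64(0.17301471639063692), np.float64(0.09843860332262053), np.float64(0.17056401653041353), np.float64(0.10316742756682463)] ang [np.float64(93.02016320690511), np.float64(4.663567614336706), np.float64(-85.42393773684833), np.float64(-174.01468970799243)]
centre [0.55470292 0.21643681 0.024     ]
circle c [0.54986505 0.25072721 0.024     ] sq [0.55841976 0.16732148 0.024     ]
```

carry_out:
  moves:
    - [-0.08,-0.2,-0.1,0,1]
    - [-0.16,-0.45,-0.2,0,1]
    - [-0.24,-0.7,-0.3,0,1]
    - [-0.32,-0.9,-0.35,0,1]
    - [-0.32,-1,-0.35,0,1]

```text
clock: 0.65
eef_pos: [0.2034, -0.433, 0.292]
tool_rot: [0.783, -0.622, 0.0, 0.0]
ft_force: [0.5, -0.1, 0.1]
grip_width: 0.0854
```

carry_out:
  moves:
    - [-0.08,-0.25,0,0,1]
    - [-0.16,-0.5,0,0,1]
    - [-0.24,-0.75,0,0,1]
    - [-0.32,-1,0,0,1]

```text
clock: 1.05
eef_pos: [0.293, -0.3799, 0.2906]
tool_rot: [0.782, -0.623, -0.0, 0.0]
ft_force: [-0.3, -0.8, -0.1]
grip_width: 0.0855
```

carry_out:
  moves:
    - [-0.1,-0.25,0,0,1]
    - [-0.2,-0.5,0,0,1]
    - [-0.3,-0.75,0,0,1]
    - [-0.4,-1,0,0,1]

```text
clock: 1.45
eef_pos: [0.3816, -0.3185, 0.2905]
tool_rot: [0.782, -0.623, -0.001, 0.0]
ft_force: [-0.5, -0.0, 0.8]
grip_width: 0.0852
```

carry_out:
  moves:
    - [-0.1,-0.25,0,0.02,1]
    - [-0.2,-0.5,0,0.04,1]
    - [-0.3,-0.75,0,0.067,1]
    - [-0.4,-1,0,0.067,1]
    - [-0.4,-1,0,0.067,1]

```text
clock: 1.95
eef_pos: [0.4716, -0.2561, 0.29]
tool_rot: [0.75, -0.662, -0.001, -0.0]
ft_force: [-0.1, -1.0, 0.1]
grip_width: 0.0854
```

```bash
python3 - <<'E'
from h import *
print(bot.get_obs()['eef_pos'])
m=imaging.camera_model('wrist')
i=imaging.camera('wrist'); np.save('w1.npy',i); save('w1',cv2.resize(i,(800,600),interpolation=cv2.INTER_CUBIC))
print(m); o=bot.get_obs(); print(o['eef_pos'],Rot.from_quat(o['tool_rot']).as_matrix().round(3),o['clock'],o['ft_force'])
E
```

```text
[ 0.47156956 -0.25612342  0.29004247]
{'fovy': 61.16521072417924, 'cx': 259.6056728954011, 'cy': 194.5898857731819, 'dist': array([-0.07247895,  0.        ,  0.        ,  0.        ,  0.        ]), 'eye': array([ 0.55503722, -0.24630563,  0.40813927]), 'rotation': array([-0.12277963,  0.1094242 , -0.65267094,  0.73957565])}
[ 0.47028906 -0.25690512  0.29015885] [[ 0.123 -0.992 -0.002]
 [-0.992 -0.123  0.   ]
 [-0.001  0.002 -1.   ]] 2.0 [ 0.01836921 -0.41274394  0.85185119]
```

View pics/w1.png

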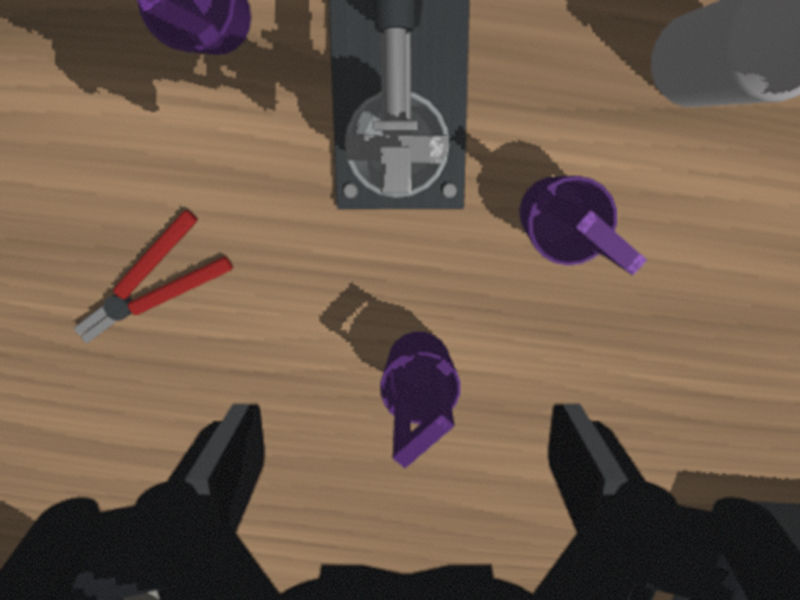

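```bash
python3 - <<'E'
from h import *
i=np.load('w1.npy')
save('w1c',cv2.resize(i[45:135,200:320],(800,600),interpolation=cv2.INTER_CUBIC))
E
```

```text
(no output)
```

View pics/w1c.png

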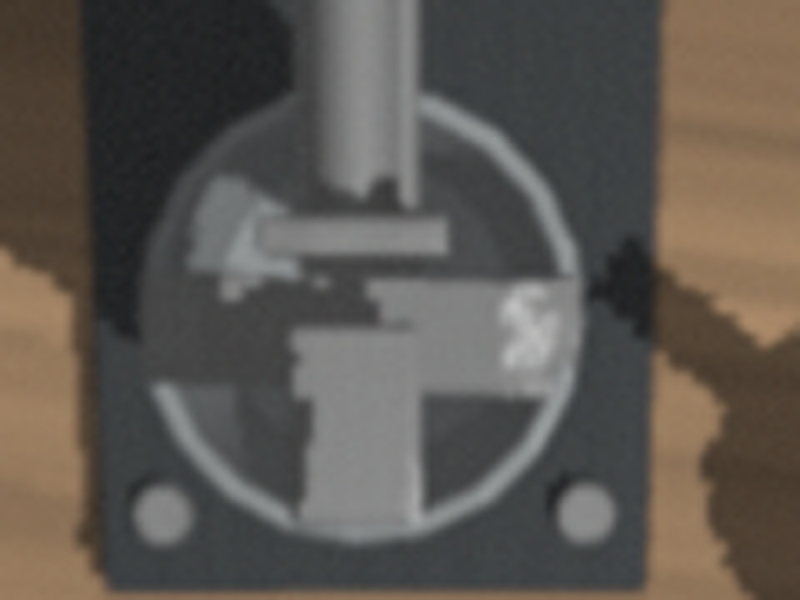

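```bash
python3 - <<'E'
from h import *
m=dict(eye=[ 0.55503722, -0.24630563,  0.40813927],rotation=[-0.12277963,  0.1094242 , -0.65267094,  0.73957565],fovy=61.16521072417924,cx=259.6056728954011,cy=194.5898857731819,dist=[-0.07247895,0,0,0,0])
# eye at call moment may drift ~1mm; 
P=lambda c,z:onz(m,((c[0]+.5)/6.6667+200-.5,(c[1]+.5)/6.6667+45-.5),z)
for n,c,z in [('bl',(108,588),.01),('br',(645,588),.01),('noseL',(298,328),.17),('noseR',(420,328),.17),('tipL',(303,522),.17),('tipR',(422,522),.17),('kL',(262,254),.174),('kR',(448,254),.174),('barRr',(582,280),.157),('barRf',(578,392),.157),('barrearm',(375,282),.157)]:
    print(n,P(c,z).round(4))
yaw=np.radians(7); ux=np.array([np.cos(yaw),np.sin(yaw)])
a=(P((108,588),.01)+P((645,588),.01))[:2]/2+ux*.05
b=(P((298,328),.17)+P((420,328),.17))[:2]/2-ux*.002
c=(P((303,522),.17)+P((422,522),.17))[:2]/2+ux*.019
d=(P((262,254),.174)+P((448,254),.174))[:2]/2-ux*.009
uy=np.array([-ux[1],ux[0]])
e=(P((582,280),.157)+P((578,392),.157))[:2]/2+uy*.023
print('hang ests',a,b,c,d,'bar',e)
E
```

```text
bl [ 0.492  -0.1996  0.01  ]
br [ 0.5042 -0.2972  0.01  ]
noseL [ 0.5472 -0.236   0.17  ]
noseR [ 0.5487 -0.2488  0.17  ]
tipL [ 0.527  -0.2388  0.17  ]
tipR [ 0.5286 -0.2516  0.17  ]
kL [ 0.5542 -0.2317  0.174 ]
kR [ 0.5565 -0.2507  0.174 ]
barRr [ 0.5558 -0.2661  0.157 ]
barRf [ 0.5437 -0.2675  0.157 ]
barrearm [ 0.5527 -0.2434  0.157 ]
hang ests [ 0.54768374 -0.24230895] [ 0.54596657 -0.2426629 ] [ 0.54666862 -0.24289367] [ 0.5464314  -0.24229147] bar [ 0.54695837 -0.24396717]
```

carry_out:
  moves:
    - [-0.02,-0.2,0,0,1]
    - [-0.04,-0.4,0.1,0,1]
    - [-0.04,-0.6,0.3,0,1]
    - [-0.04,-0.78,0.5,0,1]
    - [-0.04,-0.78,0.7,0,1]
    - [-0.04,-0.78,0.8,0,1]
    - [-0.04,-0.78,0.8,0,1]
    - [-0.04,-0.78,0.8,0,1]

```text
clock: 2.8
eef_pos: [0.5461, -0.2448, 0.2119]
tool_rot: [0.748, -0.664, 0.0, 0.0]
ft_force: [-1.3, -0.2, -0.2]
grip_width: 0.0849
```

```bash
python3 - <<'E'
from h import *
m=imaging.camera_model('wrist')
i=imaging.camera('wrist'); np.save('w2.npy',i); save('w2',cv2.resize(i,(800,600),interpolation=cv2.INTER_CUBIC))
o=bot.get_obs(); print(o['eef_pos'],o['clock'],o['ft_force'])
g=o['eef_pos']; R=Rot.from_quat(o['tool_rot']).as_matrix()
d=R.T@(np.array([.547,-.243,.153])-g); print('move',d)
s=800/512
for n,P in [('bar',[.547,-.243,.157]),('R',[.547+.023*.122,-.243-.023*.993,.157]),('L',[.547-.023*.122,-.243+.023*.993,.157])]: print(n,proj(m,P)*s)
E
```

```text
[ 0.54649993 -0.24480105  0.21256756] 2.85 [ 0.0826534  -0.19451213 -0.11921146]
move [-0.00179    -0.00062473  0.05956672]
bar [400.14434247 363.4363772 ]
R [461.32838018 363.2611906 ]
L [339.01012734 363.48587635]
```

View pics/w2.png

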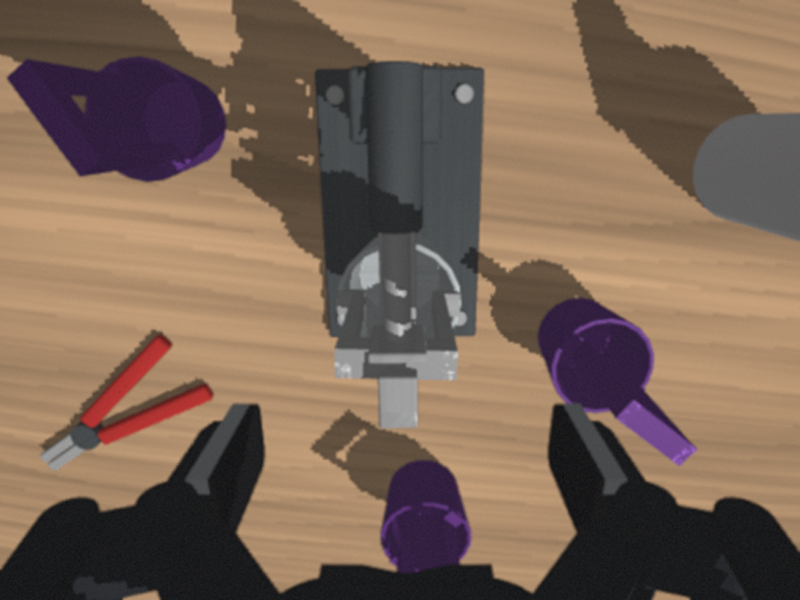

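carry_out:
  moves:
    - [-0.02,-0.01,0.2,0,1]
    - [-0.025,-0.01,0.4,0,1]
    - [-0.025,-0.01,0.55,0,1]
    - [-0.025,-0.01,0.6,0,1]
    - [-0.025,-0.01,0.6,0,1]
    - [-0.025,-0.01,0.6,0,1]

```text
clock: 3.45
eef_pos: [0.5479, -0.2419, 0.1528]
tool_rot: [0.748, -0.663, 0.001, -0.0]
ft_force: [0.7, 0.1, -0.0]
grip_width: 0.0857
```

```bash
python3 - <<'E'
from h import *
i=imaging.camera('wrist'); save('w3',cv2.resize(i,(800,600),interpolation=cv2.INTER_CUBIC))
o=bot.get_obs(); print(o['eef_pos'],o['clock'],o['ft_force'])
E
```

```text
[ 0.54798619 -0.24190781  0.15286896] 3.5 [-0.02295956 -0.24851046  1.39846097]
```

View pics/w3.png

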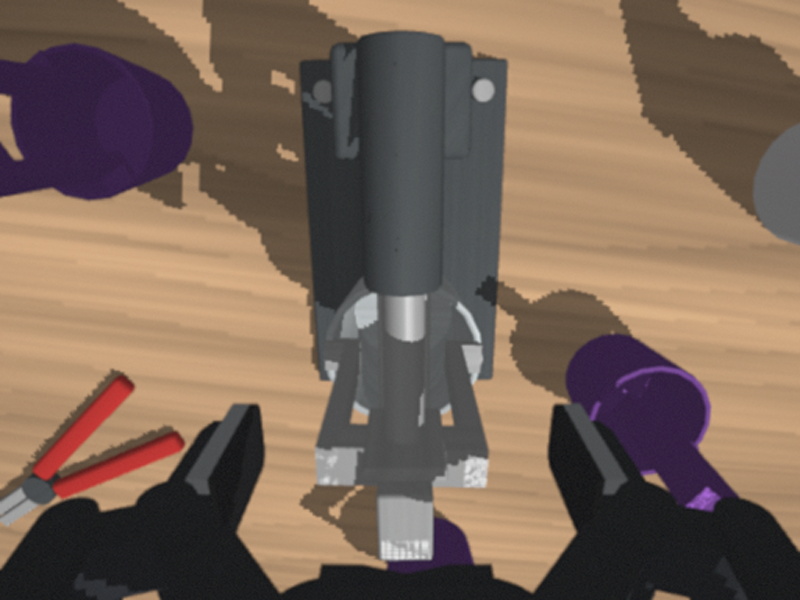

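The bar spans columns 316–488 and is centred (402) between the fingertips (262 and 548). Closing now.

carry_out:
  moves:
    - [0,0,0,0,-1]
    - [0,0,0,0,-1]
    - [0,0,0,0,-1]
    - [0,0,0,0,-1]
    - [0,0,0,0,-1]
    - [0,0,0,0,-1]
    - [0,0,0,0,-1]
    - [0,0,0,0,-1]
    - [0,0,0,0,-1]
    - [0,0,0,0,-1]

```text
clock: 4.5
eef_pos: [0.5476, -0.2416, 0.1521]
tool_rot: [0.748, -0.663, 0.001, -0.0]
ft_force: [-0.4, 0.2, 5.7]
grip_width: 0.0449
```

```bash
python3 - <<'E'
from h import *
i=imaging.camera('wrist'); save('w4',cv2.resize(i,(800,600),interpolation=cv2.INTER_CUBIC))
o=bot.get_obs(); print(o['eef_pos'],o['clock'],o['ft_force'],o['grip_width'])
E
```

```text
[ 0.5475982  -0.24158299  0.15207267] 4.55 [0.15600686 0.59322833 5.21671213] 0.04467641053209035
```

View pics/w4.png

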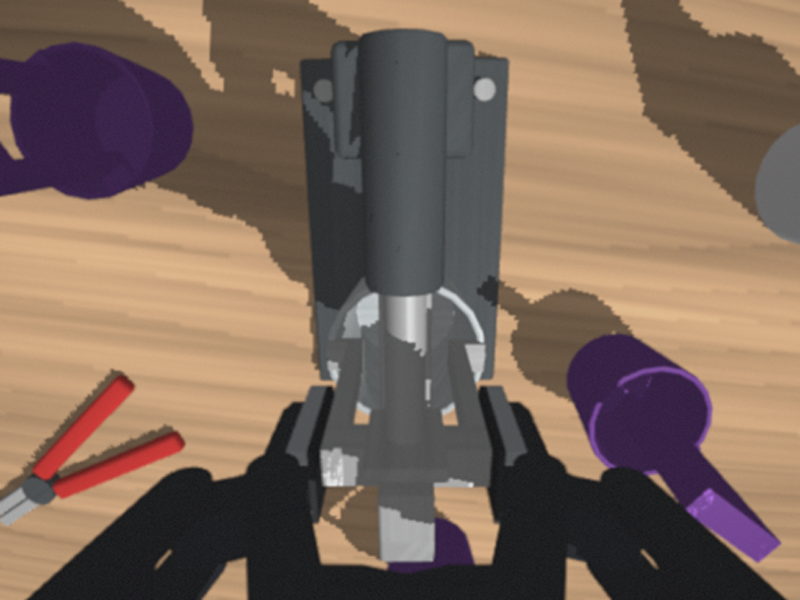

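Gripped at 45 mm. Next I push the bar about 17 mm to the stand's +x (tool −y), with a slight lift to unload the arm.

carry_out:
  moves:
    - [0,0,-0.015,0,-1]
    - [0,-0.03,-0.02,0,-1]
    - [0,-0.06,-0.02,0,-1]
    - [0,-0.09,-0.02,0,-1]
    - [0,-0.12,-0.02,0,-1]
    - [0,-0.15,-0.02,0,-1]
    - [0,-0.17,-0.02,0,-1]
    - [0,-0.17,-0.02,0,-1]
    - [0,-0.17,-0.02,0,-1]
    - [0,-0.17,-0.02,0,-1]
    - [0,-0.17,-0.02,0,-1]
    - [0,-0.17,-0.02,0,-1]

```text
clock: 5.75
eef_pos: [0.5631, -0.2391, 0.1523]
tool_rot: [0.748, -0.663, -0.001, 0.001]
ft_force: [-4.4, 0.1, -4.7]
grip_width: 0.045
```

```bash
python3 - <<'E'
from h import *
i=imaging.camera('wrist'); save('w5',cv2.resize(i,(800,600),interpolation=cv2.INTER_CUBIC))
i=imaging.camera('scene'); save('s5',cv2.resize(i[95:215,190:350],(800,600),interpolation=cv2.INTER_CUBIC))
o=bot.get_obs(); print(o['eef_pos'],o['clock'],o['ft_force'],o['grip_width'])
E
```

```text
[ 0.56312468 -0.23906074  0.1522505 ] 5.85 [-5.38982109  0.91185066 -4.53572145] 0.04459185978944118
```

View pics/w5.png

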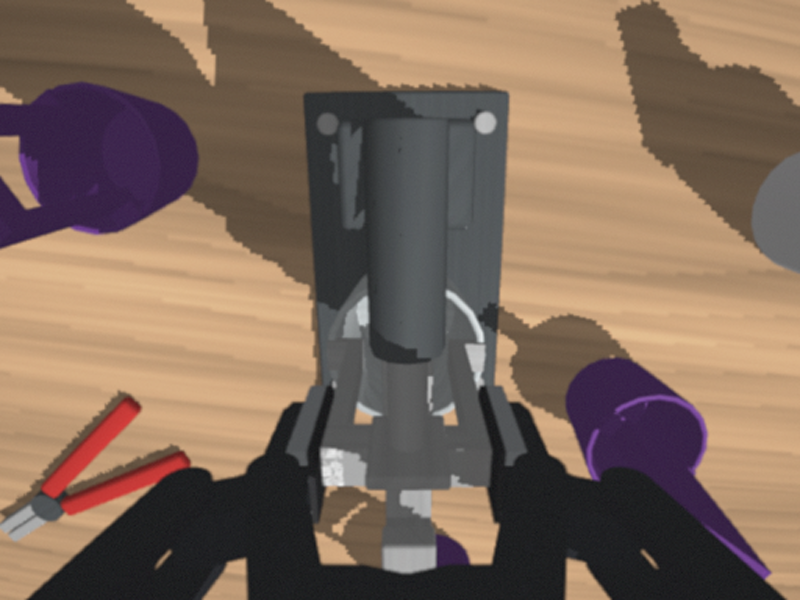

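View pics/s5.png

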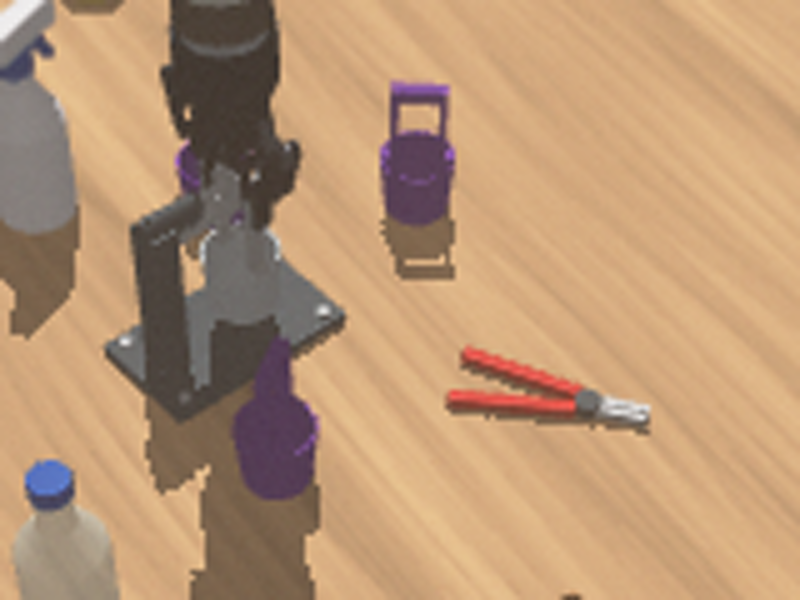

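The keeper is pushed back about 12 mm, with a 5 N reaction. The bar is clear of the nose, so I lift about 37 mm.

carry_out:
  moves:
    - [0,0,-0.05,0,-1]
    - [0,0,-0.1,0,-1]
    - [0,0,-0.15,0,-1]
    - [0,0,-0.2,0,-1]
    - [0,0,-0.25,0,-1]
    - [0,0,-0.3,0,-1]
    - [0,0,-0.35,0,-1]
    - [0,0,-0.37,0,-1]
    - [0,0,-0.37,0,-1]
    - [0,0,-0.37,0,-1]

```text
clock: 6.85
eef_pos: [0.5646, -0.2394, 0.1905]
tool_rot: [0.748, -0.663, 0.0, -0.0]
ft_force: [0.8, -0.0, -2.3]
grip_width: 0.0451
```

```bash
python3 - <<'E'
from h import *
i=imaging.camera('wrist'); save('w6',cv2.resize(i,(800,600),interpolation=cv2.INTER_CUBIC))
i=imaging.camera('scene'); save('s6',cv2.resize(i[95:215,190:350],(800,600),interpolation=cv2.INTER_CUBIC))
o=bot.get_obs(); print(o['eef_pos'],o['clock'],o['ft_force'],o['grip_width'])
E
```

```text
[ 0.56418276 -0.23928952  0.19014582] 6.95 [-0.36869712 -0.01186708 -3.59933811] 0.044446997791617746
```

View pics/w6.png

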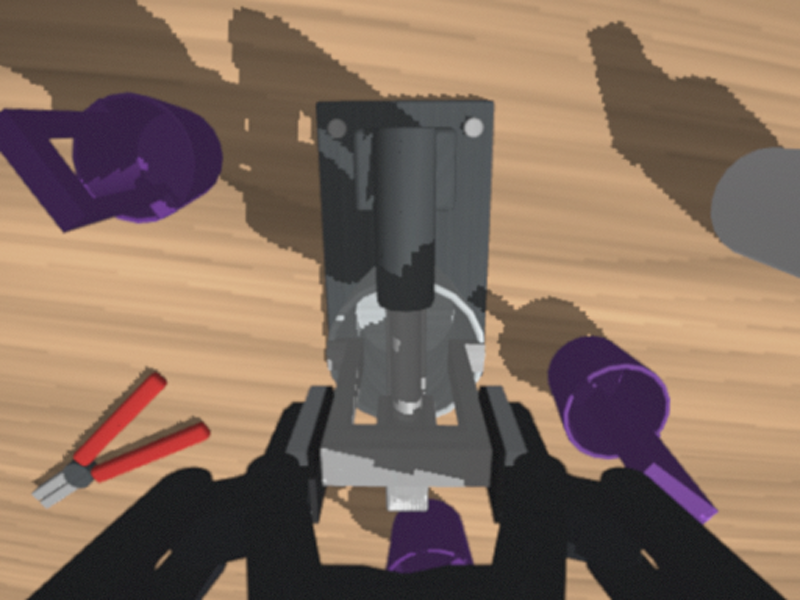

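View pics/s6.png

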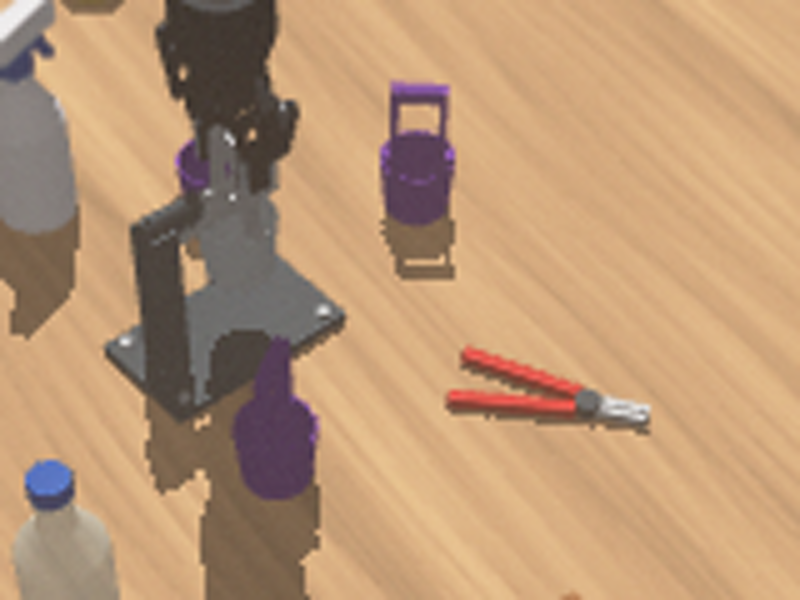

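carry_out:
  moves:
    - [0,0.06,0,0,-1]
    - [0,0.14,0,0,-1]
    - [0,0.22,0,0,-1]
    - [0,0.3,0,0,-1]
    - [0,0.38,0,0,-1]
    - [0,0.46,0,0,-1]
    - [0,0.54,0,0,-1]
    - [0,0.62,0,0,-1]
    - [0,0.7,0,0,-1]
    - [0,0.76,0,0,-1]
    - [0,0.78,0,0,-1]
    - [0,0.78,0,0,-1]
    - [0,0.78,0,0,-1]

```text
clock: 8.25
eef_pos: [0.4869, -0.2488, 0.1904]
tool_rot: [0.748, -0.663, 0.0, -0.0]
ft_force: [1.3, -1.0, -2.9]
grip_width: 0.0451
```

```bash
python3 - <<'E'
from h import *
i=imaging.camera('scene'); save('s7',cv2.resize(i[65:215,150:350],(800,600),interpolation=cv2.INTER_CUBIC))
o=bot.get_obs(); print(o['eef_pos'],o['clock'],o['ft_force'],o['grip_width'])
d=np.array([.547,-.2425])-o['eef_pos'][:2]; print(d@[np.cos(np.radians(7)),np.sin(np.radians(7))])
m=imaging.camera_model('top'); print('purple',onz(m,(337,247),.055))
E
```

```text
[ 0.48698682 -0.24881077  0.19033393] 8.3 [-0.23756751 -0.57590803 -3.16087094] 0.04478269369437663
0.060334942484109186
purple [ 0.36772806 -0.27868921  0.055     ]
```

View pics/s7.png

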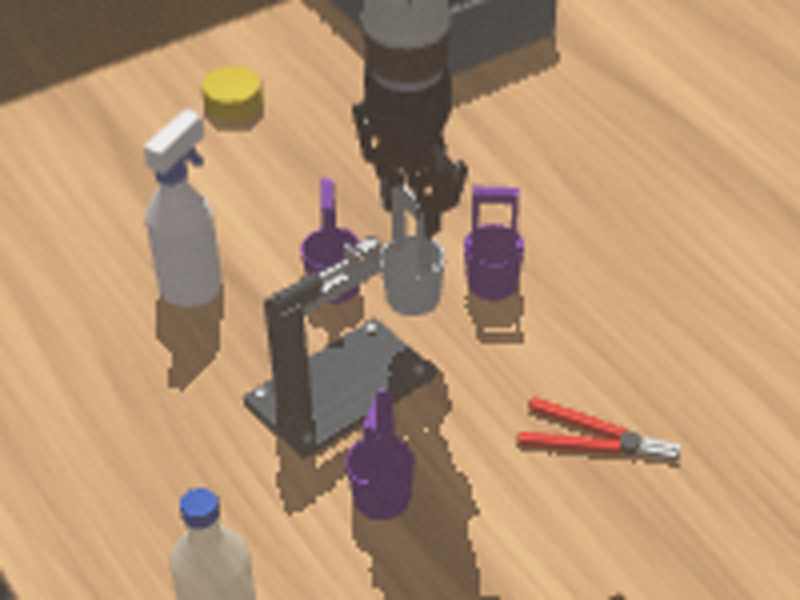

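Off the hook and upright. Now I lift, then cross over to the block.

carry_out:
  moves:
    - [0,0,-0.15,0,-1]
    - [0,0,-0.35,0,-1]
    - [0,0,-0.55,0,-1]
    - [0,0,-0.75,0,-1]
    - [0,0,-0.85,0,-1]
    - [0,0,-0.85,0,-1]

```text
clock: 8.9
eef_pos: [0.4877, -0.2491, 0.2768]
tool_rot: [0.749, -0.663, 0.002, -0.0]
ft_force: [-0.8, -0.3, -2.7]
grip_width: 0.0449
```

carry_out:
  moves:
    - [-0.05,0,0,0,-1]
    - [-0.15,0,0,0,-1]
    - [-0.3,0,0,0,-1]
    - [-0.46,0,0,0,-1]
    - [-0.64,0,0,0,-1]
    - [-0.82,0,0,0,-1]
    - [-1,0,0,0,-1]

```text
clock: 9.6
eef_pos: [0.474, -0.1474, 0.2752]
tool_rot: [0.749, -0.663, -0.0, -0.0]
ft_force: [-0.5, -0.6, -3.6]
grip_width: 0.0451
```

carry_out:
  moves:
    - [-0.2,0,0,0,-1]
    - [-0.4,0,0,0,-1]
    - [-0.6,0,0,0,-1]
    - [-0.8,0,0,0,-1]
    - [-1,0,0,0,-1]

```text
clock: 10.1
eef_pos: [0.4616, -0.0482, 0.2752]
tool_rot: [0.749, -0.663, -0.0, -0.0]
ft_force: [-0.2, 0.3, -3.4]
grip_width: 0.0451
```

carry_out:
  moves:
    - [-0.2,0,0,0,-1]
    - [-0.4,0,0,0,-1]
    - [-0.6,0,0,0,-1]
    - [-0.8,0,0,0,-1]
    - [-1,0,0,0,-1]

```text
clock: 10.6
eef_pos: [0.4493, 0.0508, 0.2752]
tool_rot: [0.749, -0.663, -0.0, 0.0]
ft_force: [0.0, 0.4, -2.7]
grip_width: 0.0448
```

carry_out:
  moves:
    - [-0.2,0,0,0,-1]
    - [-0.4,0,0,0,-1]
    - [-0.6,0,0,0,-1]
    - [-0.8,0,0,0,-1]
    - [-1,0,0,0,-1]

```text
clock: 11.1
eef_pos: [0.4487, 0.0913, 0.2752]
tool_rot: [0.767, -0.641, -0.014, -0.011]
ft_force: [-0.1, -1.8, -4.2]
grip_width: 0.0445
```

carry_out:
  moves:
    - [-0.2,0,0,0,-1]
    - [-0.4,-0.05,0,0,-1]
    - [-0.6,-0.05,0,0,-1]
    - [-0.75,-0.05,0,0,-1]
    - [-0.85,-0.05,0,0,-1]
    - [-0.9,-0.05,0,0,-1]
    - [-0.9,-0.05,0,0,-1]
    - [-0.9,-0.05,0,0,-1]
    - [-0.9,-0.05,0,0,-1]

```text
clock: 12.0
eef_pos: [0.4493, 0.1322, 0.2785]
tool_rot: [0.787, -0.616, -0.03, -0.022]
ft_force: [0.5, -0.7, -3.1]
grip_width: 0.0451
```

```bash
python3 - <<'E'
from h import *
import pickle
m=imaging.camera_model('wrist')
i=imaging.camera('wrist'); np.save('w8.npy',i); save('w8',cv2.resize(i,(800,600),interpolation=cv2.INTER_CUBIC)); pickle.dump(m,open('w8.pkl','wb'))
o=bot.get_obs(); print(o['eef_pos'],o['clock'],o['ft_force'],o['grip_width'])
E
```

```text
[0.44931763 0.1322174  0.27854974] 12.05 [-0.05927037 -0.82583954 -3.64386228] 0.04506803387449988
```

View pics/w8.png

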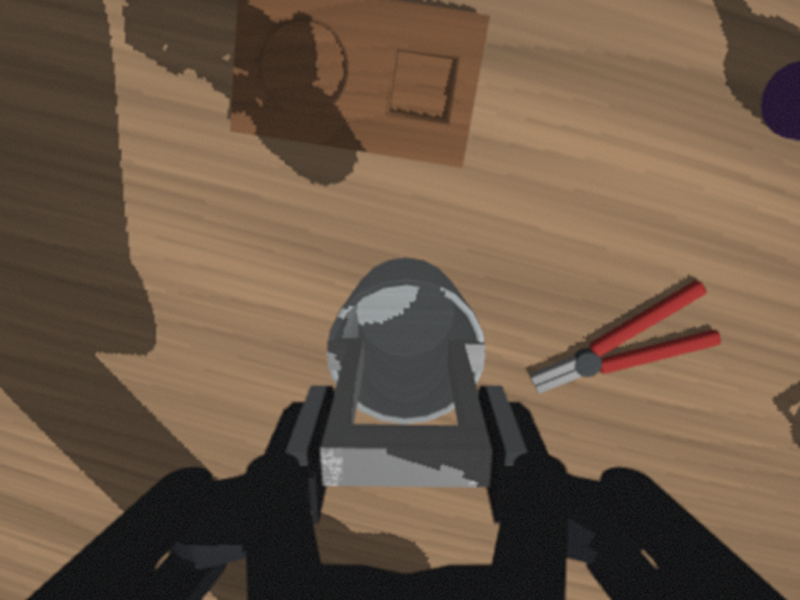

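```bash
python3 - <<'E'
from h import *
o=bot.get_obs(); print(o['joint_pos'].round(3)); R=Rot.from_quat(o['tool_rot']).as_matrix();print(R.round(3), np.degrees(np.arctan2(R[1,0],R[0,0])))
E
```

```text
[ 0.242  0.17  -0.028  1.375  0.075  3.141]
[[ 0.239 -0.971 -0.02 ]
 [-0.968 -0.24   0.072]
 [-0.075  0.002 -0.997]] -76.1137141914811
```

Joint 6 reached its range end, so the tool is slightly tilted. The recess is round, so I'll turn the tool about 38° back to a yaw of about −45° and reposition for the view.

carry_out:
  moves:
    - [0.1,-0.1,0,-0.08,-1]
    - [0.2,-0.2,0,-0.16,-1]
    - [0.3,-0.3,0,-0.24,-1]
    - [0.4,-0.4,0,-0.32,-1]
    - [0.5,-0.46,0,-0.4,-1]
    - [0.57,-0.46,0,-0.42,-1]
    - [0.57,-0.46,0,-0.42,-1]
    - [0.57,-0.46,0,-0.42,-1]
    - [0.57,-0.46,0,-0.42,-1]
    - [0.57,-0.46,0,-0.42,-1]

```text
clock: 13.05
eef_pos: [0.5075, 0.0887, 0.2743]
tool_rot: [0.944, -0.328, -0.021, -0.031]
ft_force: [0.2, 0.6, -3.5]
grip_width: 0.045
```

```bash
python3 - <<'E'
from h import *
import pickle
m=imaging.camera_model('wrist')
i=imaging.camera('wrist'); np.save('w9.npy',i); save('w9',cv2.resize(i,(800,600),interpolation=cv2.INTER_CUBIC)); pickle.dump(m,open('w9.pkl','wb'))
o=bot.get_obs(); print(o['eef_pos'],o['clock'],o['ft_force'],o['grip_width'],o['joint_pos'].round(3));R=Rot.from_quat(o['tool_rot']).as_matrix();print(R.round(3))
E
```

```text
[0.50748157 0.08861297 0.2743184 ] 13.1 [-0.27172366  0.30331261 -1.88189877] 0.04502951669919432 [0.133 0.271 0.09  1.4   0.075 2.371]
[[ 0.784 -0.62  -0.02 ]
 [-0.617 -0.783  0.073]
 [-0.061 -0.045 -0.997]]
```

View pics/w9.png

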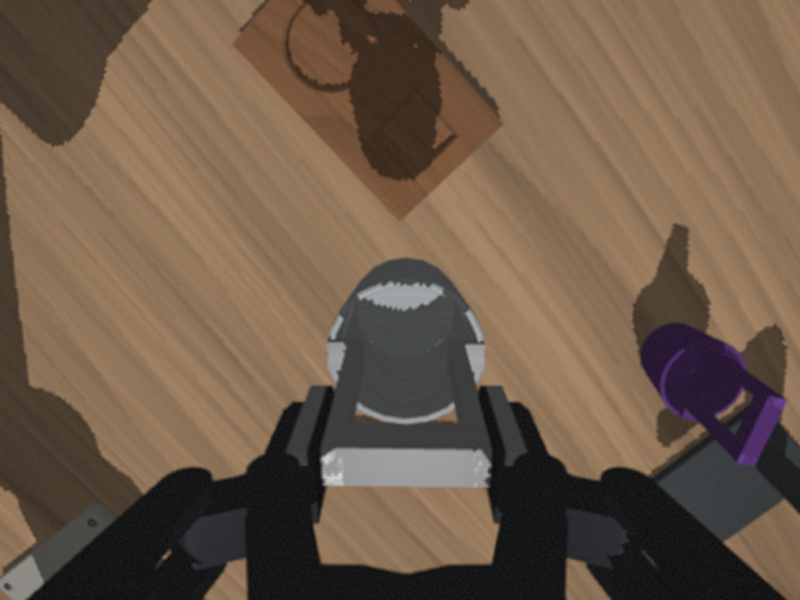

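The command base kept the roughly 4.3° tilt, and moves can't correct it directly. If I roll about −54°, the tilt axis lies along the jaw axis. The pail can then swivel flat between the pads as it seats, and the fingers open level.

carry_out:
  moves:
    - [0.02,-0.1,0,-0.08,-1]
    - [0.04,-0.25,0.01,-0.16,-1]
    - [0.06,-0.4,0.02,-0.24,-1]
    - [0.08,-0.55,0.02,-0.32,-1]
    - [0.1,-0.7,0.03,-0.4,-1]
    - [0.12,-0.8,0.03,-0.48,-1]
    - [0.14,-0.87,0.03,-0.56,-1]
    - [0.14,-0.89,0.03,-0.596,-1]
    - [0.14,-0.89,0.03,-0.596,-1]
    - [0.14,-0.89,0.03,-0.596,-1]
    - [0.14,-0.89,0.03,-0.596,-1]

```text
clock: 14.2
eef_pos: [0.5735, 0.1495, 0.2743]
tool_rot: [0.99, 0.133, -0.005, -0.037]
ft_force: [-0.4, -0.5, -2.8]
grip_width: 0.0446
```

```bash
python3 - <<'E'
from h import *
import pickle
m=imaging.camera_model('wrist')
i=imaging.camera('wrist'); np.save('w10.npy',i); save('w10',cv2.resize(i,(800,600),interpolation=cv2.INTER_CUBIC)); pickle.dump(m,open('w10.pkl','wb'))
j=imaging.camera('scene'); save('s10',cv2.resize(j[95:275,240:480],(800,600),interpolation=cv2.INTER_CUBIC))
o=bot.get_obs(); print(o['eef_pos'],o['clock'],o['ft_force'],o['grip_width'],o['joint_pos'].round(3));R=Rot.from_quat(o['tool_rot']).as_matrix();print(R.round(3))
E
```

```text
[0.57361163 0.1494503  0.27438238] 14.3 [ 0.78631162 -0.25745788 -3.66794876] 0.045052047701234284 [0.22  0.427 0.313 1.461 0.075 1.523]
[[ 0.965  0.263 -0.02 ]
 [ 0.264 -0.962  0.072]
 [-0.    -0.075 -0.997]]
```

View pics/w10.png

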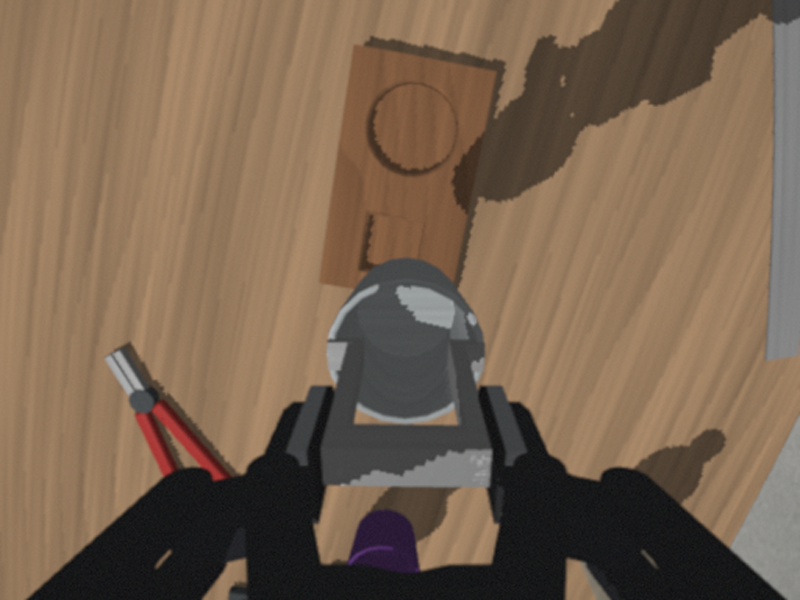

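View pics/s10.png

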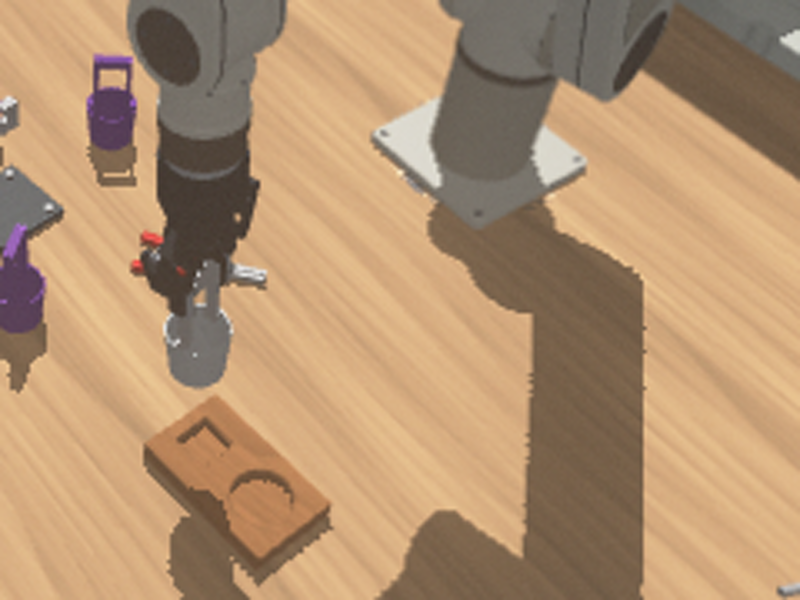

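```bash
python3 - <<'E'
from h import *
i=np.load('w10.npy')
save('w10c',cv2.resize(i[40:130,210:330],(800,600),interpolation=cv2.INTER_CUBIC))
E
```

```text
(no output)
```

View pics/w10c.png

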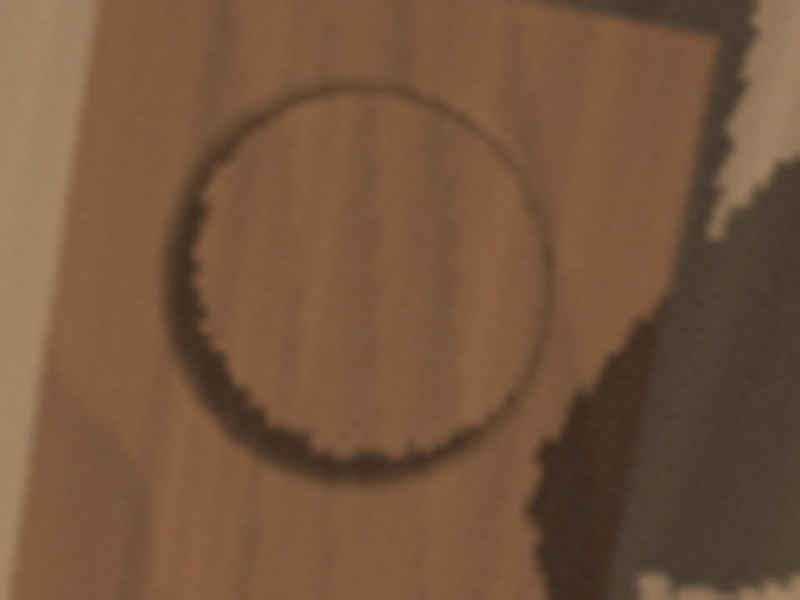

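```bash
python3 - <<'E'
from h import *
import pickle
m=pickle.load(open('w10.pkl','rb'))
P=lambda c,z:onz(m,((c[0]+.5)/6.6667+210-.5,(c[1]+.5)/6.6667+40-.5),z)
l,r,t,b=P((165,280),.024),P((552,280),.024),P((358,84),.024),P((358,485),.024)
print(l,r,t,b,np.linalg.norm(l-r),np.linalg.norm(t-b)); C=(l+r)/2; C2=(t+b)/2
print('centre',C,C2)
o=bot.get_obs();R=Rot.from_quat(o['tool_rot']).as_matrix();g=o['eef_pos']
F=g+R@[0,0,.122]; print('foot',F)
a=np.linspace(0,2*np.pi,72)
for nm,rad,h in [('foot',.027,.122),('rim',.032,.067)]:
    q=np.array([proj(m,g+R@[rad*np.cos(x),rad*np.sin(x),h])*800/512 for x in a]); print(nm,q.min(0),q.max(0))
print('bar ends',[proj(m,g+R@[s*.023,-.006,-.005])*800/512 for s in(-1,1)])
c=np.array([*( (C+C2)/2)[:2],.016]); tgt=c-R@[0,0,.122]; print('tgt',tgt,'tool move',R.T@(tgt-g))
c[2]=.05; tgt=c-R@[0,0,.122]; print('hover',tgt,'tool move',R.T@(tgt-g))
print(o['clock'])
E
```

```text
[0.51923883 0.24376447 0.024     ] [0.58090545 0.26070523 0.024     ] [0.54180553 0.28180353 0.024     ] [0.55885125 0.22015742 0.024     ] 0.06395124394147103 0.0639593512794244
centre [0.55007214 0.25223485 0.024     ] [0.55032839 0.25098047 0.024     ]
foot [0.57115183 0.15828116 0.15272727]
foot [351.01742009 253.39715597] [458.80754773 355.3028579 ]
rim [324.53676835 273.86024246] [485.03776119 420.93504585]
bar ends [array([316.81344132, 443.31145564]), array([492.23773581, 443.32458996])]
tgt [0.55266007 0.2427768  0.13765511] tool move [ 0.00448187 -0.0850029   0.14351853]
hover [0.55266007 0.2427768  0.17165511] tool move [ 0.00447052 -0.08755763  0.10961465]
14.3
```

```bash
python3 - <<'E'
from h import *
i=np.load('w10.npy')
c=i[155:320,190:330]; c=np.clip(c.astype(float)*1.6,0,255).astype(np.uint8)
save('w10d',cv2.resize(c,(509,600),interpolation=cv2.INTER_CUBIC))
E
```

```text
(no output)
```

View pics/w10d.png

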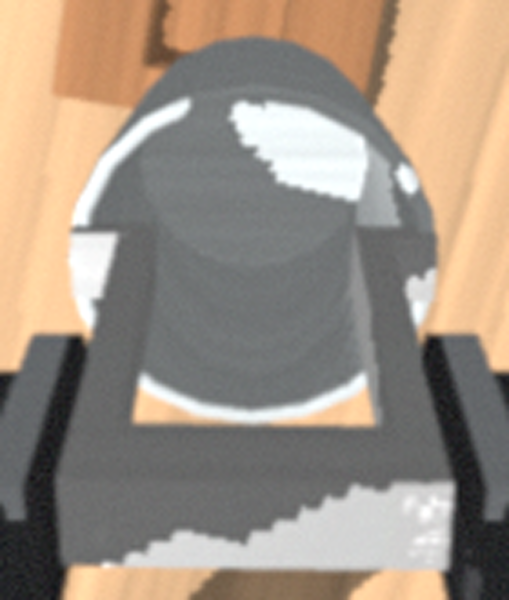

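carry_out:
  moves:
    - [0.01,-0.1,0,0,-1]
    - [0.02,-0.25,0,0,-1]
    - [0.03,-0.4,0,0,-1]
    - [0.04,-0.55,0,0,-1]
    - [0.045,-0.7,0.05,0,-1]
    - [0.045,-0.8,0.15,0,-1]
    - [0.045,-0.86,0.3,0,-1]
    - [0.045,-0.87,0.45,0,-1]
    - [0.045,-0.87,0.6,0,-1]
    - [0.045,-0.87,0.75,0,-1]
    - [0.045,-0.87,0.9,0,-1]
    - [0.045,-0.87,1,0,-1]
    - [0.045,-0.87,1,0,-1]

```text
clock: 15.6
eef_pos: [0.5515, 0.2416, 0.1786]
tool_rot: [0.99, 0.134, -0.007, -0.037]
ft_force: [0.4, 0.7, -2.6]
grip_width: 0.0446
```

carry_out:
  moves:
    - [0,0,0.1,0,-1]
    - [0,0,0.18,0,-1]
    - [0,0,0.22,0,-1]
    - [0,0,0.22,0,-1]
    - [0,0,0.22,0,-1]

```text
clock: 16.1
eef_pos: [0.5528, 0.2433, 0.1594]
tool_rot: [0.99, 0.133, -0.005, -0.037]
ft_force: [0.9, 0.9, -2.6]
grip_width: 0.045
```

```bash
python3 - <<'E'
from h import *
import pickle
m=imaging.camera_model('wrist')
i=imaging.camera('wrist'); np.save('w11.npy',i); save('w11',cv2.resize(i,(800,600),interpolation=cv2.INTER_CUBIC)); pickle.dump(m,open('w11.pkl','wb'))
j=imaging.camera('scene'); np.save('s11.npy',j); save('s11',cv2.resize(j[170:290,260:420],(800,600),interpolation=cv2.INTER_CUBIC))
o=bot.get_obs(); print(o['eef_pos'],o['clock'],o['ft_force']);R=Rot.from_quat(o['tool_rot']).as_matrix();print(R.round(3)); F=o['eef_pos']+R@[0,0,.122]; print('foot',F)
ms=imaging.camera_model('scene'); f=lambda P:(proj(ms,P)-[260,170])*5+2
print('seat in crop',f([.5502,.2514,.024]),'foot',f(F))
E
```

```text
[0.55303142 0.24338427 0.15968615] 16.2 [ 0.28269213  0.42436889 -2.71339214]
[[ 0.964  0.264 -0.019]
 [ 0.265 -0.962  0.073]
 [ 0.001 -0.075 -0.997]]
foot [0.55068517 0.25227048 0.03803283]
seat in crop [294.09020307 372.09235011] foot [296.72506159 362.38481239]
```

View pics/w11.png

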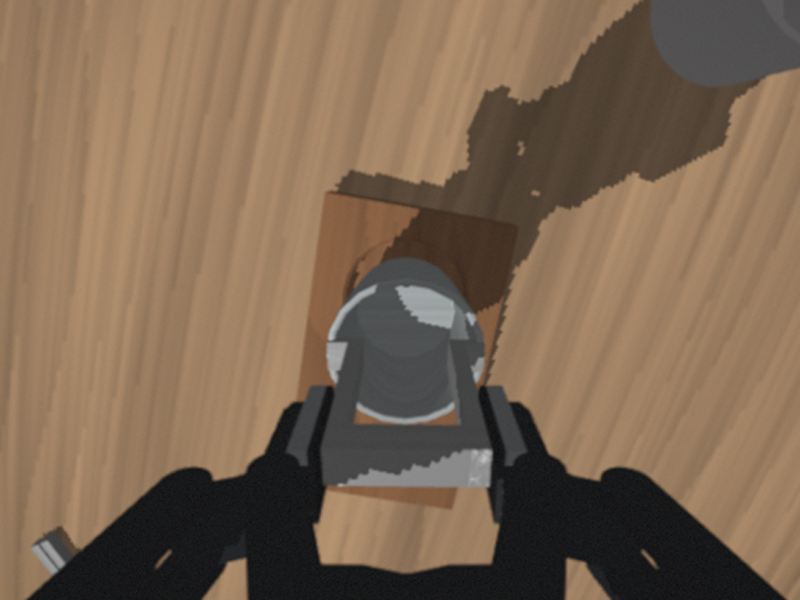

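View pics/s11.png

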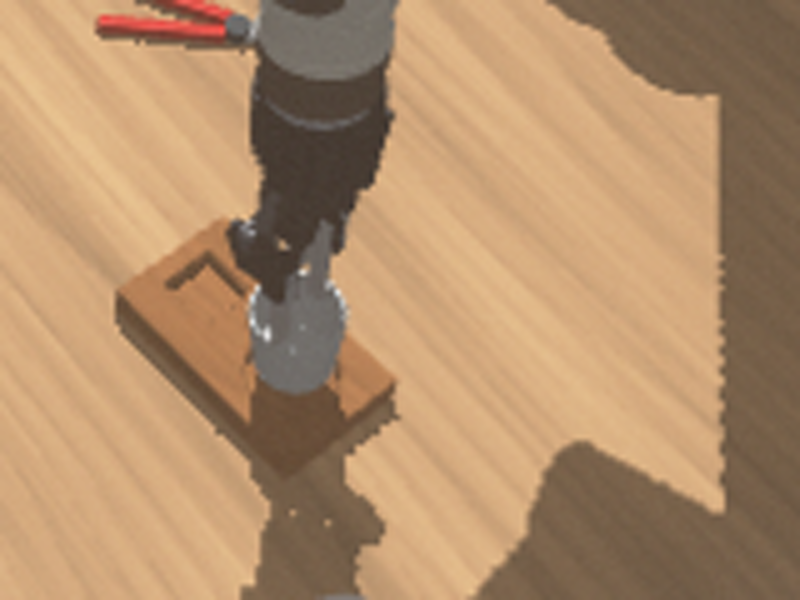

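```bash
python3 - <<'E'
from h import *
import pickle
m=pickle.load(open('w11.pkl','rb')); o=bot.get_obs();R=Rot.from_quat(o['tool_rot']).as_matrix();g=o['eef_pos']
i=np.load('w11.npy'); c=np.clip(i[140:200,210:310].astype(float)*1.8,0,255).astype(np.uint8)
save('w11c',cv2.resize(c,(800,480),interpolation=cv2.INTER_CUBIC))
f=lambda P:(proj(m,P)-[210,140])*8+3.5
a=np.linspace(0,2*np.pi,72)
q=np.array([f([.5502+.0315*np.cos(x),.2514+.0315*np.sin(x),.024]) for x in a]);print('recess pred',q.min(0),q.max(0),q[q[:,1].argmin()])
q=np.array([f(g+R@[.027*np.cos(x),.027*np.sin(x),.122]) for x in a]);print('foot pred',q.min(0),q.max(0))
for r in (235,238,241): print(r,[onz(m,(404/1.5625,r/1.5625),.024)])
E
```

```text
recess pred [ 87.08884858 116.5034348 ] [698.4309982  709.52928163] [386.51159115 116.5034348 ]
foot pred [123.28786819 179.68255667] [675.88408596 702.15153698]
235 [array([0.54100363, 0.28462742, 0.024     ])]
238 [array([0.54140946, 0.28314683, 0.024     ])]
241 [array([0.54181636, 0.28166232, 0.024     ])]
```

View pics/w11c.png

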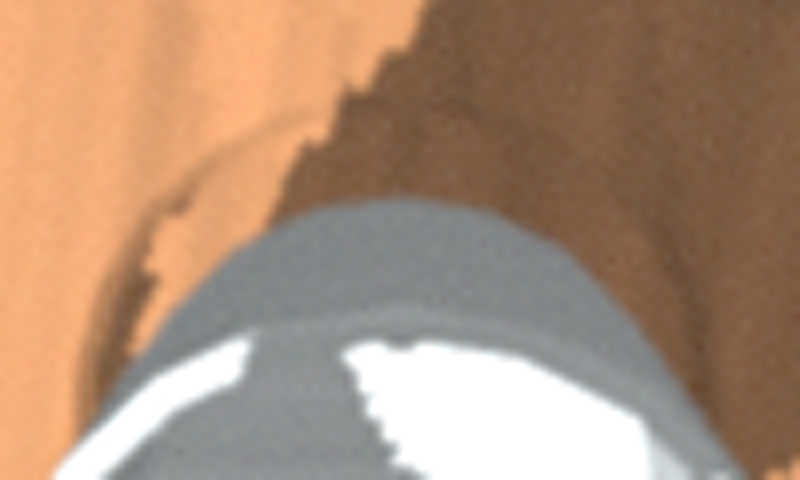

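carry_out:
  moves:
    - [0,-0.02,0,0,-1]
    - [0,-0.025,0,0,-1]
    - [0,-0.025,0,0,-1]
    - [0,-0.025,0,0,-1]

```text
clock: 16.6
eef_pos: [0.552, 0.2457, 0.1594]
tool_rot: [0.99, 0.134, -0.005, -0.037]
ft_force: [0.1, 0.1, -1.9]
grip_width: 0.045
```

```bash
python3 - <<'E'
from h import *
m=imaging.camera_model('wrist'); i=imaging.camera('wrist');o=bot.get_obs();R=Rot.from_quat(o['tool_rot']).as_matrix();g=o['eef_pos']; print(g,o['clock'])
c=np.clip(i[140:200,210:310].astype(float)*1.8,0,255).astype(np.uint8)
a=cv2.resize(c,(800,480),interpolation=cv2.INTER_CUBIC); save('w12c',a)
# rays at foot z and rim z (fill rows after view)
F=g+R@[0,0,.122]; print('foot nominal',F)
ms=imaging.camera_model('scene'); j=imaging.camera('scene'); save('s12',cv2.resize(j[200:260,290:370],(800,600),interpolation=cv2.INTER_CUBIC))
th=np.linspace(0,2*np.pi,180)
for n,rad,h in [('foot',.027,.122),('rim',.032,.067)]:
    q=np.array([(proj(ms,g+R@[rad*np.cos(x),rad*np.sin(x),h])-[290,200])*10+4.5 for x in th]); print(n,q.min(0),q.max(0))
q=np.array([(proj(ms,[.5502+.0315*np.cos(x),.252+.0315*np.sin(x),.024])-[290,200])*10+4.5 for x in th]); print('recess',q.min(0),q.max(0))
import pickle; pickle.dump((m,g,R),open('w12.pkl','wb'))
E
```

```text
[0.55199157 0.24571082 0.15936276] 16.65
foot nominal [0.54952504 0.25454392 0.03770795]
foot [218.3320935  361.10738952] [383.98343227 499.04164816]
rim [208.94762344 250.99434403] [411.66224878 416.38226579]
recess [194.71463812 364.78683527] [385.24553282 529.77775716]
```

View pics/w12c.png

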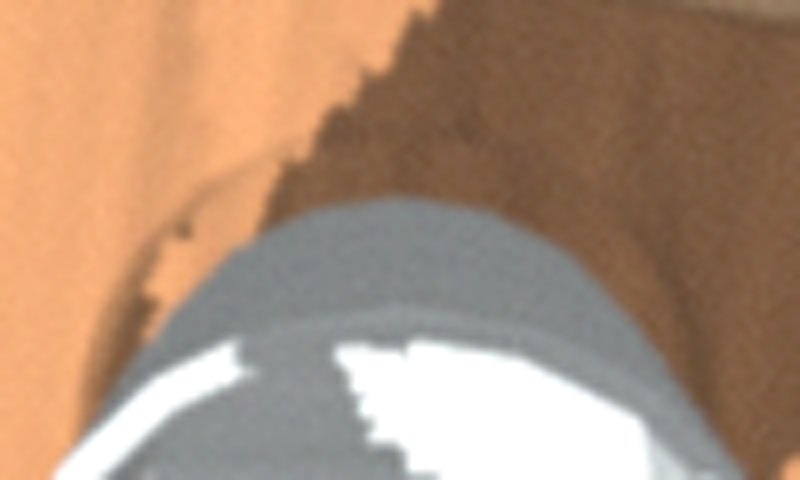

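View pics/s12.png

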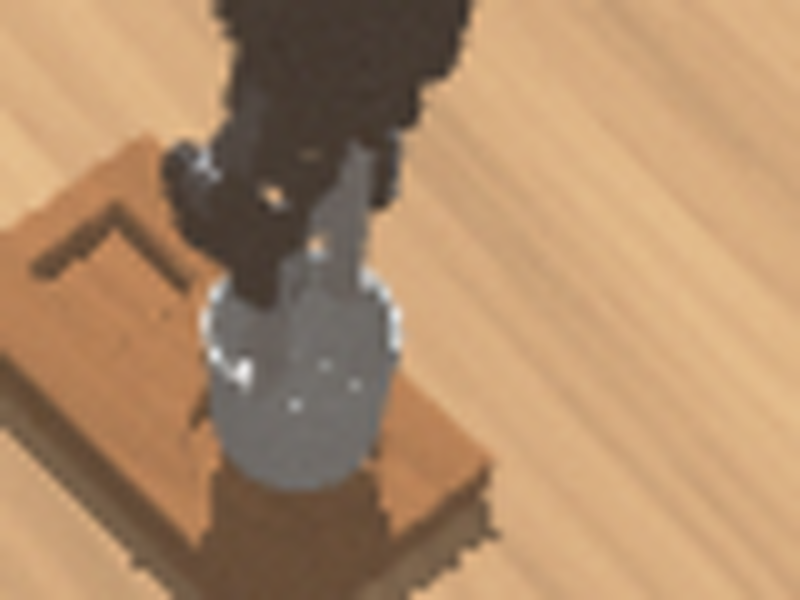

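The wrist view now shows foot and recess centred: the gap is about 9.1 px against an expected 9.05 px. I'll lower straight down.

carry_out:
  moves:
    - [0,0.003,0.03,0,-1]
    - [0,0.005,0.06,0,-1]
    - [0,0.007,0.09,0,-1]
    - [0,0.009,0.12,0,-1]
    - [0,0.011,0.15,0,-1]
    - [0,0.013,0.18,0,-1]
    - [0,0.014,0.19,0,-1]
    - [0,0.014,0.19,0,-1]
    - [0,0.014,0.19,0,-1]

```text
clock: 17.6
eef_pos: [0.5521, 0.2458, 0.1404]
tool_rot: [0.99, 0.133, -0.005, -0.037]
ft_force: [-0.2, -0.5, -3.5]
grip_width: 0.0446
```

```bash
python3 - <<'E'
from h import *
i=imaging.camera('wrist'); save('w13',cv2.resize(i,(800,600),interpolation=cv2.INTER_CUBIC)); j=imaging.camera('scene'); save('s13',cv2.resize(j[200:260,290:370],(800,600),interpolation=cv2.INTER_CUBIC))
o=bot.get_obs();print(o['eef_pos'],o['clock'],o['ft_force'],o['ft_torque'])
E
```

```text
[0.55212693 0.2457977  0.14050773] 17.7 [-0.43212414 -0.10773828 -2.52930757] [-0.11851798 -0.02074171 -0.02522444]
```

View pics/w13.png

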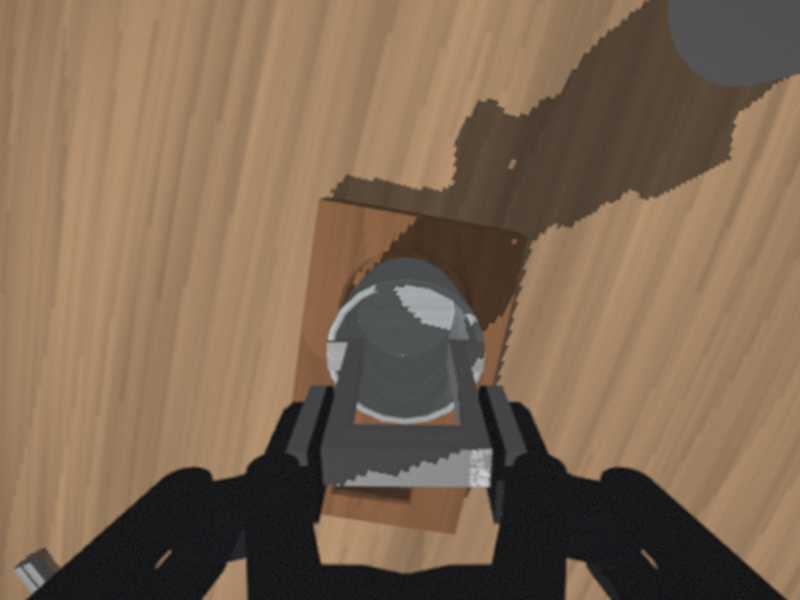

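View pics/s13.png

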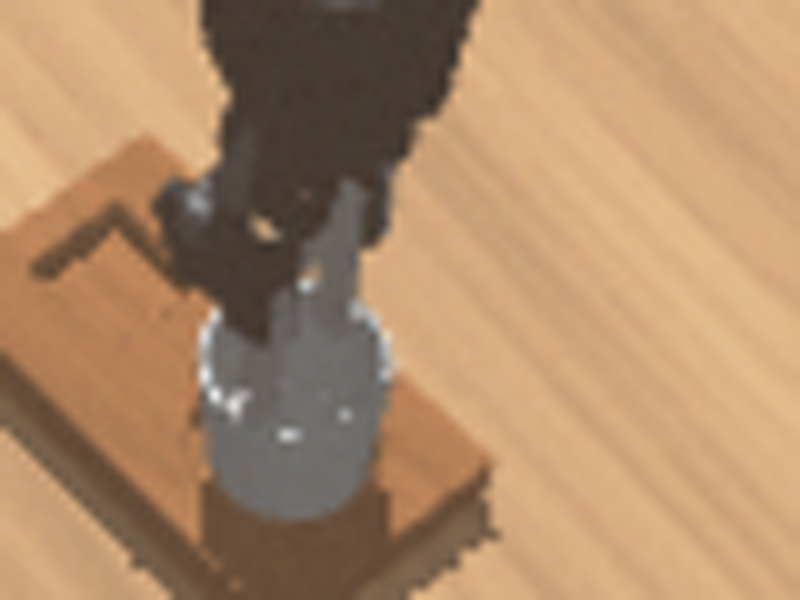

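The foot is inside the recess with no contact yet. I'll ease down to touch.

carry_out:
  moves:
    - [0,0.001,0.01,0,-1]
    - [0,0.001,0.02,0,-1]
    - [0,0.002,0.025,0,-1]
    - [0,0.002,0.025,0,-1]
    - [0,0.002,0.025,0,-1]

```text
clock: 18.2
eef_pos: [0.552, 0.2457, 0.1378]
tool_rot: [0.99, 0.133, -0.005, -0.037]
ft_force: [0.5, -0.5, -1.8]
grip_width: 0.0445
```

carry_out:
  moves:
    - [0,0.001,0.01,0,-1]
    - [0,0.001,0.01,0,-1]
    - [0,0.001,0.01,0,-1]

```text
clock: 18.5
eef_pos: [0.552, 0.2459, 0.1376]
tool_rot: [0.99, 0.134, -0.005, -0.038]
ft_force: [-2.9, 0.0, 4.4]
grip_width: 0.0449
```

Contact at z = 0.1376 m, as predicted (0.1377 m). Releasing.

carry_out:
  moves:
    - [0,0,0,0,0.1]
    - [0,0,0,0,0.15]
    - [0,0,0,0,0.25]
    - [0,0,0,0,0.4]
    - [0,0,0,0,0.6]
    - [0,0,0,0,0.8]
    - [0,0,0,0,0.8]
    - [0,0,0,0,0.8]

```text
clock: 19.3
eef_pos: [0.552, 0.2457, 0.1368]
tool_rot: [0.99, 0.133, -0.005, -0.037]
ft_force: [1.1, 0.1, -0.1]
grip_width: 0.0767
```

```bash
python3 - <<'E'
from h import *
i=imaging.camera('wrist'); save('w14',cv2.resize(i,(800,600),interpolation=cv2.INTER_CUBIC)); j=imaging.camera('scene'); save('s14',cv2.resize(j[200:260,290:370],(800,600),interpolation=cv2.INTER_CUBIC))
o=bot.get_obs();print(o['eef_pos'],o['clock'],o['ft_force'],o['grip_width'])
E
```

```text
[0.55200039 0.24568506 0.13678258] 19.4 [ 0.94327565 -0.34391732  0.10982279] 0.0770214345275784
```

View pics/w14.png

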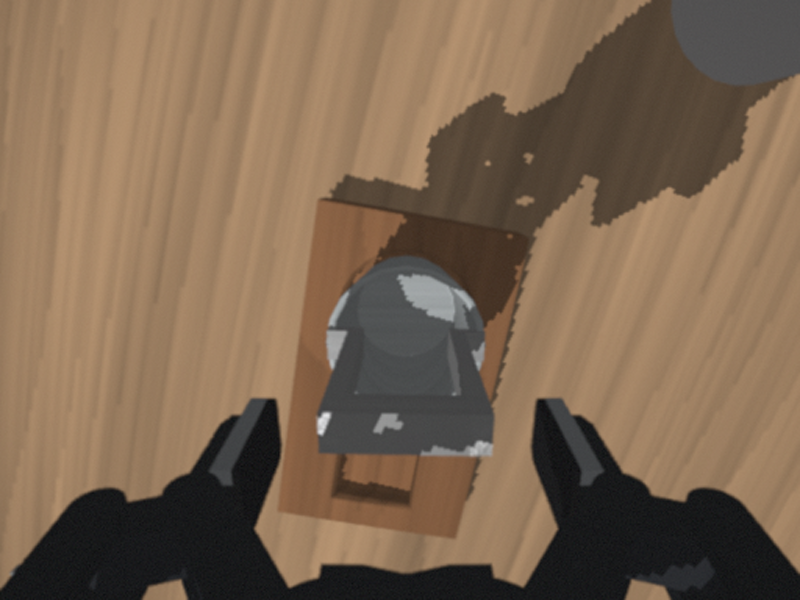

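View pics/s14.png

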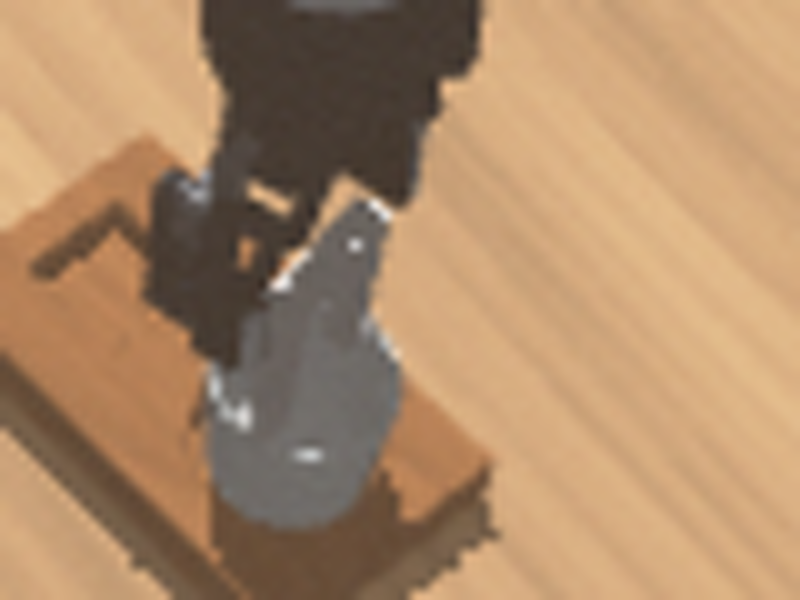

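Pail has righted itself in the recess. Open fully and withdraw upward.

carry_out:
  moves:
    - [0,0,0,0,1]
    - [0,0,-0.1,0,1]
    - [0,0,-0.2,0,1]
    - [0,0,-0.35,0,1]
    - [0,0,-0.5,0,1]
    - [0,0,-0.7,0,1]
    - [0,0,-0.9,0,1]
    - [0,0,-1,0,1]
    - [0,0,-1,0,1]

```text
clock: 20.3
eef_pos: [0.5552, 0.2387, 0.2391]
tool_rot: [0.99, 0.133, -0.003, -0.038]
ft_force: [0.6, 0.0, -0.4]
grip_width: 0.0854
```

carry_out:
  moves:
    - [0,0.2,0,0,1]
    - [0,0.4,-0.1,0,1]
    - [0,0.6,-0.2,0,1]
    - [0,0.8,-0.3,0,1]
    - [0,0.9,-0.3,0,1]
    - [0,0.9,-0.3,0,1]
    - [0,0.9,-0.3,0,1]

```text
clock: 21.0
eef_pos: [0.5778, 0.15, 0.2585]
tool_rot: [0.99, 0.133, -0.006, -0.037]
ft_force: [0.2, -0.9, 0.2]
grip_width: 0.0853
```

```bash
python3 - <<'E'
from h import *
m=imaging.camera_model('wrist')
i=imaging.camera('wrist'); save('w15',cv2.resize(i,(800,600),interpolation=cv2.INTER_CUBIC)); j=imaging.camera('scene'); save('s15',cv2.resize(j[110:290,240:480],(800,600),interpolation=cv2.INTER_CUBIC))
o=bot.get_obs();print(o['eef_pos'],o['clock'],o['ft_force'],o['grip_width'])
s=800/512;ms=imaging.camera_model('scene')
th=np.linspace(0,6.28,90)
for n,z,r in [('foot',.014,.027),('rim',.069,.032),('recess',.024,.0315)]:
  for nm,mm,f in [('w',m,lambda p:p*s),('s',ms,lambda p:(p-[240,110])*800/240)]:
    q=np.array([f(proj(mm,[.5502+r*np.cos(t),.2525+r*np.sin(t),z])) for t in th]); print(n,nm,q.min(0).round(),q.max(0).round())
print('bar',proj(m,[.5502,.2525,.141])*s,(proj(ms,[.5502,.2525,.141])-[240,110])*800/240)
E
```

```text
[0.57778986 0.1505555  0.25880073] 21.1 [-0.47128267 -0.31765232 -0.21248093] 0.08499699660187944
foot w [368.  85.] [445. 165.]
foot s [234. 430.] [288. 477.]
rim w [352.  60.] [461. 173.]
rim s [234. 396.] [300. 452.]
recess w [360.  75.] [453. 172.]
recess s [230. 420.] [294. 475.]
bar [406.45716183 100.11561489] [276.24482585 382.36699507]
```

View pics/w15.png

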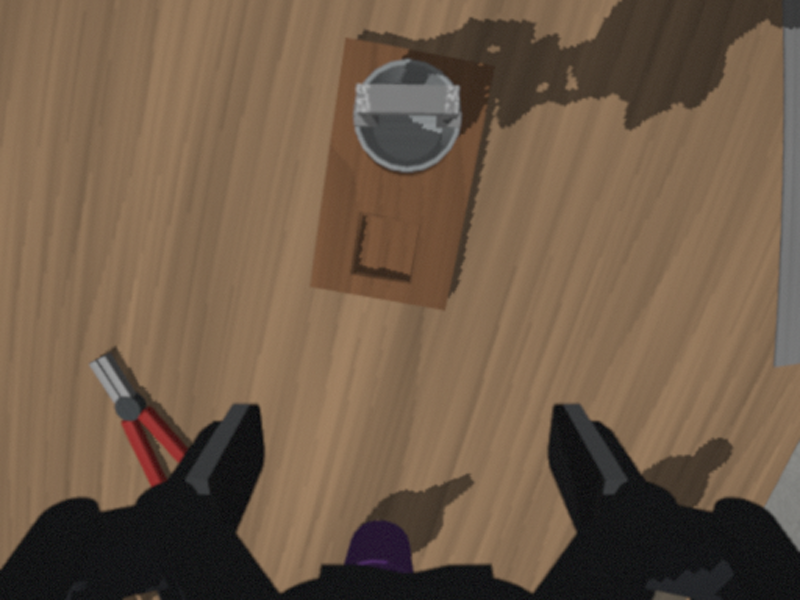

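View pics/s15.png

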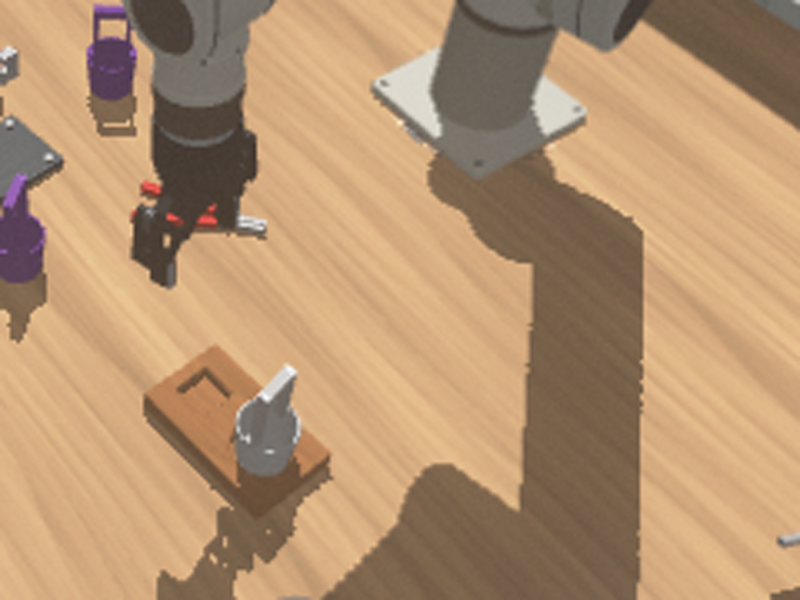

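Seated flat and upright: the rim spans (354–462, 58–172) against a predicted (352–461, 60–173), and the bar is at (407,99) against (406,100). Handing in.

```bash
python3 -c "
from workcell import order
print(order.job_done())"
```

```text
the job is handed in; nothing more can be done
None
```

The pail is off the hook and standing in the round recess, released, and the job was handed in at about 21 s; no verdict was reported. I pushed the bail against the keeper (about 12 mm back, 5 N reaction), lifted it over the nose and drew it out. I then carried it across and lowered it until it touched the recess floor.

**Last checks:**
- **Pail:** its rim and bail bar match the predicted seated, upright pose within about 2 px (under 1.5 mm) in the wrist view. The scene view shows it upright in the recess.
- **Gripper:** it is open and well clear of the pail, with no contact force.
- **Bystanders:** the pliers and purple pails look untouched in the last views. The bottle, mug and spray bottle were not re-measured, but the arm passed near none of them.

**What went wrong or disagreed:**
- **Tilt:** joint 6 reached its range end on the crossing, which left the tool tilted about 4.3°. I turned the jaws so the tilt lay about their axis. The pail was released with one edge of its foot on the floor and settled flat over the last 2 to 4 mm.
- **Position:** the wrist camera's direct pail-to-recess measurement differed from the calculated one by about 3 mm. I followed the direct measurement, and the final fit agrees with it.

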